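# Feed the pin rack past the spring gate

### The job

Feed the green rack of turned pins along the chute: with one fingertip hold the blue foot-bar down so that the yellow gate stays open, and meanwhile with the other fingertip push the rack from behind, past the gate, all the way to the end stop. Then come away so that the gate springs shut behind the rack. Only press and push, never lift the rack; the gate must not touch the rack at any time, and the bottle, jar and pulley standing around stay where they are.

Things in the scene. Friction and masses are not known exactly. Their poses are not given: they have to be found in the camera images.
- chute: Fixed straight open-topped chute: floor 5 mm thick, side walls 22 mm high and 5 mm thick, 60 mm apart inside (its y -30 to +30 mm), x from -220 mm (entry) to +145 mm (end stop). Origin on the table, on the centre line under the gate blade; x = feed direction, y towards the foot-bar side, z up. Lies roughly across the robot's front. All chute x, y, z below are in this frame, z from the table.
- hold_line (a point): A point to press: the foot-bar's top when the gate is open, chute x = 0, y = +70, z = 18 mm. One finger pressing at about this y can hold the bar down while the hand's other finger, at about chute y = -15 mm, pushes the rack; with the tips about 20 mm above the table the gate stands at about 0.9 rad.
- end_stop (a point): Middle of the inner face of the dark end stop (chute x = +145 mm, 32 mm high), 18 mm above the table. Also on the chute: three dark bearing posts on the +y wall (y 33 to 39 mm, up to z = 54 mm) at chute x = -170, -30 and +60 mm.
- rack: Loose green rack, 100 mm long (x, feed direction), 56 mm wide, 0.15 to 0.31 kg, with ten short upright pins. Origin at the centre of its underside, which rests on the chute floor. Block 18 mm high, pins up to 29 mm. Starts with its front 25 to 65 mm short of the gate; home against the end stop its origin is at chute x = +95 mm.
- rack_rear (a point): Centre of the rack's rear face, 15 mm above its underside, where to push: the outside of a wall 6 mm thick, 56 mm wide and 30 mm high at its -x end. Home, it is at chute x = +45 mm.
- gate (a joint): Gate angle, rad: 0 = shut, 0.96 = fully open (hard stop). A spring always closes it; holding it by the foot-bar takes about 5 to 15 N. Hinge: an 8 mm steel shaft along chute x from -200 to +85 mm, at chute y = +35, z = 46 mm, carrying blade and foot-bar rigidly. Pressing the foot-bar down lifts the blade; from 0.80 up it clears the rack. The rack cannot push the gate open.
- blade (a point): Yellow gate blade, 12 mm thick (chute x -6 to +6 mm), 37 by 16 mm; this point: on the hinge axis, chute x = 0. Shut, it slants down into the chute from the foot-bar side (y +35 to about +4 mm, down to z = about 13 mm). Open, it lies level over the chute, not beyond y = -3 mm and below z = 65 mm: a fingertip in the other half of the chute (y -30 to -4 mm) passes beside it.
- pedal_line (a point): Blue foot-bar on the chute's +y side: plate 295 mm long (chute x -210 to +85 mm), 48 mm wide, 4 mm thick, with a 14 mm lip hanging from its outer edge; this point: on its upper face, mid-width, chute x = 0. Gate open: level, top 18 mm above the table, chute y +38 to +86 mm. Shut: slopes up outwards at 55 degrees, from y = 60, z = 32 mm to y = 87, z = 72 mm. Works alike along its length; slick (friction about 0.25), fingertips slide on it.
- oil: Bystander, loose: yellow oil bottle with red cap, 40 mm diameter, 85 mm high; origin at the centre of its underside.
- pulley: Bystander, loose: stepped steel pulley standing on the table, 56 mm diameter, 36 mm high; origin at the centre of its underside.
- jar: Bystander, loose: green jar with black lid, 48 mm diameter, 50 mm high; origin at the centre of its underside. The bystanders stand with centres 110 to 170 mm from the chute's centre line, two on its -y side, one on its +y side; which is where varies.
Things that resemble listed ones, but are neither listed nor needed, are in the scene too. There is more than one size of the rack; the one meant has the size given above.

How it is judged:
By the outcome, as a careful person would: the job done as asked, in the order asked, and still so for the second after the job is handed in, with the robot touching nothing.
It also fails if it takes over 48 s, if anything falls off the work surface, if the arm or the gripper's body presses on something with over 40 N, if the wrist force passes 120 N, or if a joint passes its speed limit or range.

### The arm

A 6-joint arm with a two-finger parallel gripper is mounted at the origin on the work surface. World frame = base frame: x ahead of the robot, y to its left, z up, the work surface at z = 0. Lengths are in m, angles in degrees, forces in N, time in s.
With the tool pointing down it reaches from about 0.275 to 0.775 m from the base axis. Payload 14.6 kg.
Tool frame: the origin (TCP) lies midway between the tips of the shut fingers; the grasp point (between the pads) lies 19 mm behind it; z points along the fingers, y is the direction in which the jaws open and shut (so a half turn about z gives the same grasp; the last joint's range is limited). The gripper opens to 85 mm and grips with 20 to 120 N. Pads are 22 mm wide; open, the fingers measure 114 mm over their backs; the gripper's body (76 mm by 85 mm) begins 54 mm behind the grasp point. The pads swing forward as they close: fully open they stand 13 mm farther back than shut.
Start: joints at [54.299, 15.075, -2.767, 72.158, 0, 81.102], TCP at [0.237, 0.469, 0.231] pointing down, gripper open.
Joint ranges: [-151.79, 151.79], [-50.71, 97.33], [-67.44, 78.34], [-121.81, 120.89], [-77.56, 73.72], [-180, 180]. Speed limits (degrees/s): [108.29, 108.29, 147.25, 159.86, 180, 180].

### API

Orientations are given as a 3x3 rotation matrix whose columns are the frame's x, y, z axes.
In Python, from station import manip, viewer, sign_off gives the robot as it stands.
- The arm moves only by the tool jog_arm, never from a script. Its argument "moves" is a list that holds one entry, the list of rows, each a list of 5 numbers: the opening, from 0 (shut) to 1 (fully open), then the shift along the tool's x, y, z in cm, then the turn about the tool's z in rad. A call has 1 to 20 rows; each row shifts and turns the pose as measured when the row begins, along the tool's axes as they then stand; what a row does not reach is not made up. A row lasts 1/12 s, in which the tool goes at most 41.7 mm and 7.16 degrees, less where a joint would pass 70% of its speed; a pose out of reach is approached as far as the arm can. A call is refused whole if a number of a shift passes 4.17 or a number of a turn 0.125, either way. A call with a gripper value outside its range is refused whole. The fingers move at their own pace and stop on an object; the grip force is fixed at half the most. Time passes only in rows, so rows that do not move let the fingers close. It gives the time, the measured TCP pose, the force and the opening at its end, in the units of the state.
- manip.get_state(): the state, without advancing time (a new reading comes with each control period).
- viewer.capture(name): name is "scene" or "side" or "wrist"; returns the picture (420x560x3 uint8, red, green, blue); there is no depth.
- viewer.camera_model(name): a dict with "intrinsics" (3x3 intrinsics, pixels), "R" (3x3) and "t" (3): a world point X has camera coordinates R X + t. Camera axes: x right, y down, z forward; pixel columns grow to the right and rows downward; lengths in m; the calibration is good to about 2 mm. A picture is of the moment at which its call begins: read the wrist's pose just before it. camera_model takes no time and is no camera call; for the wrist camera it gives the pose at the moment of the call.
- sign_off(): hands the job in, once; it reports no verdict.
The state is a dict: "clock": time; "joint_positions": joint angles; "dq": joint speeds; "joint_efforts": joint torques, N m; "position": TCP position; "tcp_rot": TCP orientation; "wrist_force": force on the tool from outside, world axes, zero at the start; "moment": the same for the moment, N m; "opening": finger opening in m.
Only numpy, scipy, OpenCV 4.12 (cv2) and the standard library are available. Lean on these libraries where they do the work, as an engineer would, in place of code of your own. Each camera call takes 0.05 s, during which the arm holds its last target.

## Working session

There is one attempt and no reset: what is moved stays moved. The work goes in short steps, Python scripts to look and compute and a tool call to move; the robot and the scene stay as the last step left them, time stands still between calls to the robot, and variables do not carry over. Pictures are saved under pics/ and viewed, and the job is handed in when it is done.

Besides the shell and the picture viewer there is one more tool, called after "Request:" as name(argument=value, ...), one argument or row to a line, values as JSON. jog_arm: Moves the arm, as the interface text tells. Its arguments: {"type":"object","properties":{"moves":{"type":"array","items":{"type":"array","items":{"type":"array","items":{"type":"number"}}}}},"required":["moves"]}

```bash
mkdir -p pics; ls; python3 - <<'E'
from station import manip, viewer
import cv2
s=manip.get_state(); print(s)
for n in ("scene","side","wrist"):
    m=viewer.camera_model(n); print(n,m)
    cv2.imwrite(f"pics/{n}0.png",viewer.capture(n)[:,:,::-1])
E
```

```text
pics
{'clock': 0.0, 'joint_positions': array([ 5.43001178e+01,  1.50978482e+01, -2.80454210e+00,  7.21568598e+01,
       -5.04258398e-04,  8.11014982e+01]), 'dq': array([-0.06445649, -0.02873293, -0.01883685,  0.01125755, -0.01756679,
       -0.02450524]), 'joint_efforts': array([ 1.05367060e-03, -6.37620020e+01,  3.84575486e+01,  1.36343093e-02,
       -9.51002971e-05,  8.28889277e-07]), 'position': array([0.23657233, 0.46837317, 0.23082902]), 'tcp_rot': array([[-8.92574913e-01,  4.50898736e-01, -5.96296416e-04],
       [ 4.50899105e-01,  8.92574526e-01, -8.44919918e-04],
       [ 1.51265668e-04, -1.02302384e-03, -9.99999465e-01]]), 'wrist_force': array([-0.55829033,  0.01723756,  0.32284635]), 'moment': array([-0.02878039, -0.05251172, -0.01003941]), 'opening': 0.08550980408511567}
scene {'intrinsics': array([[472.80607725,   0.        , 277.56338923],
       [  0.        , 472.80607725, 204.08017601],
       [  0.        ,   0.        ,   1.        ]]), 'R': array([[-0.49954462,  0.86619445,  0.01274129],
       [ 0.71223177,  0.41903613, -0.56314707],
       [-0.49313393, -0.2722
[... 169 characters left out ...]
93.09624582, 202.90893866],
       [  0.        ,   0.        ,   1.        ]]), 'R': array([[ 0.88980549, -0.45627859,  0.00748544],
       [-0.2151909 , -0.43400361, -0.87483355],
       [ 0.40241653,  0.7768209 , -0.4843658 ]]), 't': array([-0.45667672,  0.20179303,  0.47157497])}
wrist {'intrinsics': array([[378.56973062,   0.        , 281.18494508],
       [  0.        , 378.56973062, 217.46200501],
       [  0.        ,   0.        ,   1.        ]]), 'R': array([[ 4.51390256e-01,  8.92326483e-01,  5.33719168e-04],
       [ 8.48506343e-01, -4.29408478e-01,  3.09265816e-01],
       [ 2.76195261e-01, -1.39146712e-01, -9.50975484e-01]]), 't': array([-0.52406054, -0.04049338,  0.37949109])}
```

View pics/scene0.png

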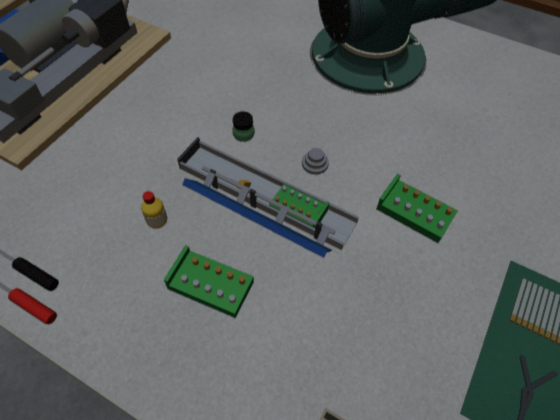

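View pics/side0.png

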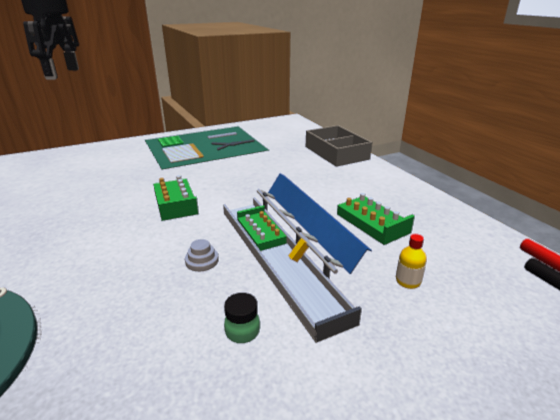

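View pics/wrist0.png

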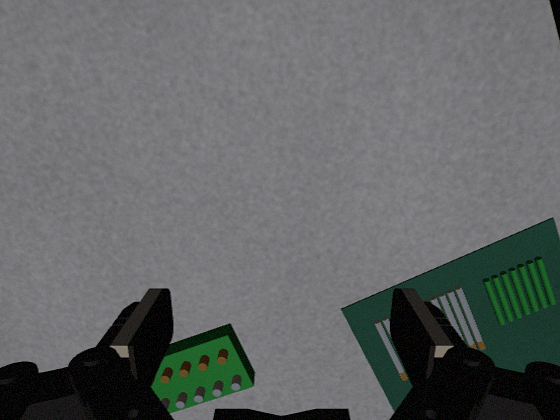

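The scene picture shows the chute with its end stop at about (190,152), entry at (345,235) and the rack at (300,203). The foot-bar is on the side away from the robot, and the large racks are decoys. I'll enlarge crops.

```bash
python3 - <<'E'
import cv2
a=cv2.imread("pics/scene0.png")[125:275,170:370]; cv2.imwrite("pics/scene0c.png",cv2.resize(a,None,fx=4,fy=4,interpolation=cv2.INTER_CUBIC))
a=cv2.imread("pics/side0.png")[165:345,205:405]; cv2.imwrite("pics/side0c.png",cv2.resize(a,None,fx=4*.82,fy=4*.82,interpolation=cv2.INTER_CUBIC))
E
```

```text
(no output)
```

View pics/scene0c.png

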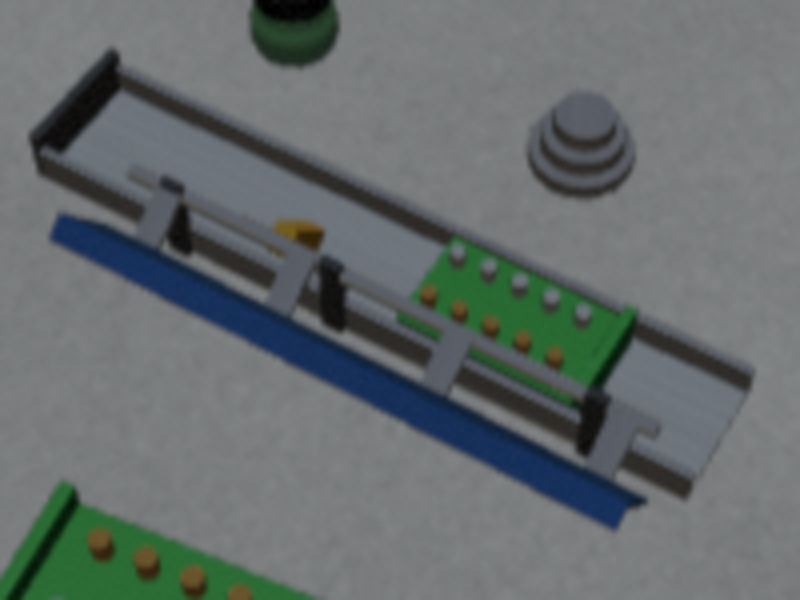

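View pics/side0c.png

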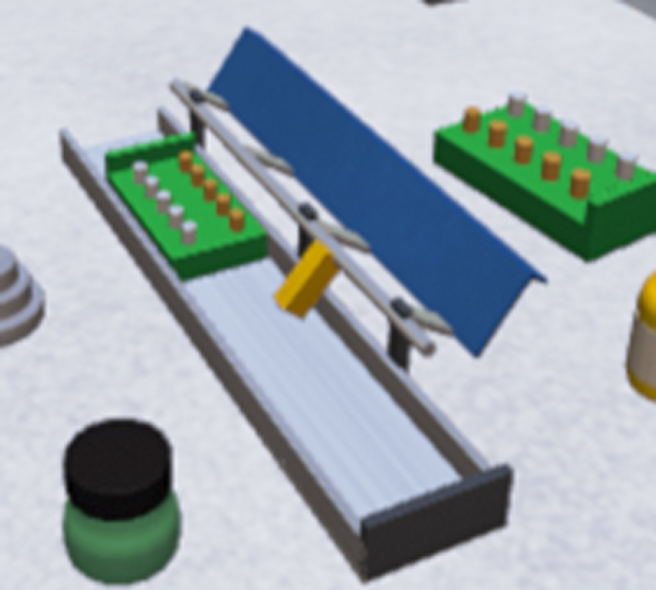

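```bash
cat > h.py <<'E'
import numpy as np, cv2
from station import manip, viewer
def proj(n,X):
    m=viewer.camera_model(n); c=np.asarray(X,float)@m["R"].T+m["t"]; p=c@m["intrinsics"].T; return p[:,:2]/p[:,2:]
def c2w(P,q):
    P=np.asarray(P,float); c,s=np.cos(q[2]),np.sin(q[2]); R=np.array([[c,-s,0],[s,c,0],[0,0,1]])
    return P/1000@R.T+[q[0],q[1],0]
E
python3 - <<'E'
from h import *
from scipy.optimize import least_squares
sc=[((752,372),(-220,-35,22)),((688,497),(-220,35,0)),((133,172),(85,35,46)),((655,428),(-200,35,46)),((595,393),(-170,36,54)),((330,263),(-30,36,54)),((172,183),(60,36,54))]
sd=[((430,348),(85,35,46)),((175,87),(-200,35,46)),((65,132),(-220,-35,22)),((402,305),(60,36,54)),((308,212),(-30,36,54)),((197,95),(-170,36,54)),((478,352),(85,60,32)),((545,278),(85,87,72)),((210,88),(-210,60,32)),((248,30),(-210,87,72))]
ps=np.array([p for p,_ in sc])/4+[170,125]; pd=np.array([p for p,_ in sd])/3.28+[205,165]
f=lambda q:np.concatenate([(proj("scene",c2w([x for _,x in sc],q))-ps).ravel(),(proj("side",c2w([x for _,x in sd],q))-pd).ravel()])
r=least_squares(f,[.45,.1,-1.5],loss="soft_l1"); q=r.x; print(q,np.degrees(q[2])); print(f(q).reshape(-1,2).round(1).tolist())
np.save("q.npy",q)
# overlay
def draw(im,n,o,s,segs,col):
    for a,b in segs:
        p=((proj(n,c2w([a,b],q))-o)*s).round().astype(int); cv2.line(im,p[0].tolist(),p[1].tolist(),col,1)
fx=-45
for n,fn,o,s in(("scene","pics/scene0c.png",(170,125),4),("side","pics/side0c.png",(205,165),3.28)):
    im=cv2.imread(fn)
    draw(im,n,o,s,[((-220,y,z),(145,y,z)) for y in(-35,-30,30,35) for z in (22,)]+[((145,-30,5),(145,30,5)),((-200,35,46),(85,35,46)),((-220,-30,5),(-220,30,5))],(0,0,255))
    for fx,col in((-25,(255,0,255)),(-45,(255,255,0)),(-65,(0,255,255))):
        draw(im,n,o,s,[((fx,-28,23),(fx,28,23)),((fx-100,-28,35),(fx-100,28,35))],col)
    cv2.imwrite(fn.replace("0c","0d"),im)
E
```

```text
[ 0.50092733 -0.03728833 -1.58288329] -90.69253195345244
[[0.6, -1.4], [-1.5, 1.2], [-0.9, -0.5], [-0.2, 0.8], [-0.0, 0.1], [-0.5, -0.5], [-0.8, -0.3], [0.4, 0.7], [0.4, -0.9], [-1.7, -1.2], [0.6, -0.3], [0.5, -1.4], [0.2, -0.7], [-0.8, 2.2], [-3.6, -1.9], [-0.9, 0.4], [-0.8, -1.8]]
```

View pics/scene0d.png

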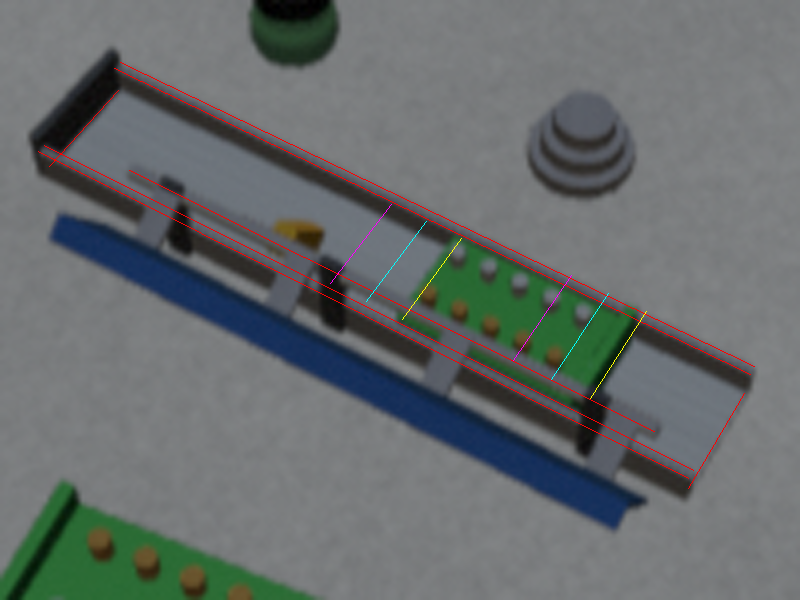

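View pics/side0d.png

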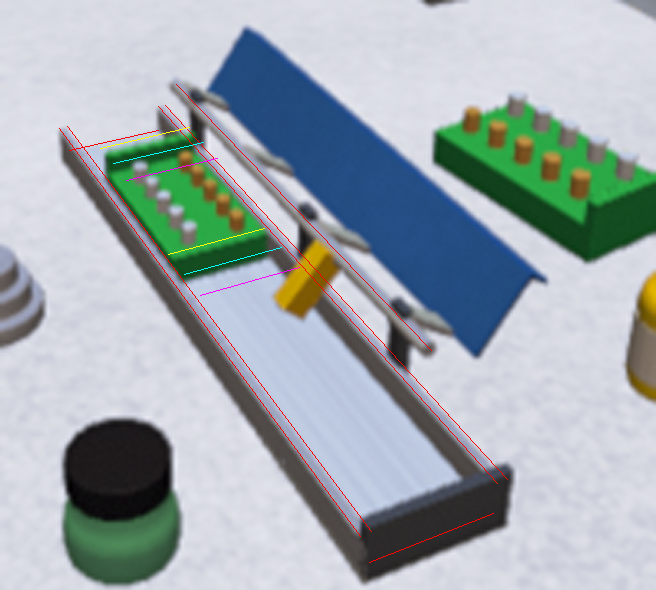

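The fit has residuals of about 1 px, with the chute origin at (0.501, -0.037) and yaw -90.7°. The rack front is at about x = -62 and its rear at about -162. Next I'll compute the approach.

```bash
python3 - <<'E'
from h import *
q=np.load("q.npy"); s=manip.get_state(); p=s["position"];R=s["tcp_rot"]
t=c2w([[-190,26,150]],q)[0]; print("target",t,"d world",t-p)
a=np.arctan2(R[1,1],R[0,1]); print(np.degrees(a), "turn tool z rad:", -( (q[2]+np.pi/2)-a))
print("tool-frame shift cm now", R.T@(t-p)*100)
E
```

```text
target [0.52922189 0.15238354 0.15      ] d world [ 0.29260332 -0.31605888 -0.08093665]
63.19614521659386 turn tool z rad: 1.1150677713610413
tool-frame shift cm now [-40.36976    -15.00938775   8.09983675]
```

Request:
jog_arm(
  moves=[
    [[0.85,-3,-1.1,0.3,0],[0.85,-3,-1.1,0.3,0],[0.85,-3,-1.1,0.3,0],[0.85,-3,-1.1,0.3,0],[0.85,-3,-1.1,0.3,0],[0.85,-3,-1.1,0.3,0],[0.85,-3,-1.1,0.3,0],[0.85,-3,-1.1,0.3,0],[0.85,-3,-1.1,0.3,0],[0.85,-3,-1.1,0.3,0],[0.85,0,0,0,0.12],[0.85,0,0,0,0.12],[0.85,0,0,0,0.12],[0.85,0,0,0,0.12],[0.85,0,0,0,0.12],[0.85,0,0,0,0.12],[0.85,0,0,0,0.12],[0.85,0,0,0,0.12],[0.85,0,0,0,0.12],[0.85,0,0,0,0]],
  ],
)

```text
clock: 1.82
position: [0.4635, 0.2216, 0.1948]
tcp_rot: [[0.013, 1.0, -0.008], [1.0, -0.013, -0.003], [-0.003, -0.008, -1.0]]
wrist_force: [0.0, 0.6, -0.1]
opening: 0.0729
```

```bash
cat > st.py <<'E'
from h import *
q=np.load("q.npy"); s=manip.get_state(); p=s["position"];R=s["tcp_rot"]
c,sn=np.cos(q[2]),np.sin(q[2]); d=p[:2]-q[:2]
print("t",round(s["clock"],2),"chute mm",(np.array([c*d[0]+sn*d[1],-sn*d[0]+c*d[1],p[2]])*1000).round(1),"turn err",round(np.arctan2(R[1,1],R[0,1])-(q[2]+np.pi/2),4),"F",s["wrist_force"].round(1),"open",round(s["opening"]*1000,1),"j",s["joint_positions"].round(0))
import sys
C=np.array([[c,-sn,0],[sn,c,0],[0,0,1]])
print("tool axes in chute",(C.T@R).round(3).tolist())
E
python3 st.py
```

```text
t 1.82 chute mm [-258.4  -40.5  194.8] turn err -0.0005 F [ 0.   0.6 -0.1] open 72.9 j [ 16.  15.  -8.  67.  -0. 107.]
tool axes in chute [[-1.0, 0.001, 0.003], [0.001, 1.0, -0.008], [-0.003, -0.008, -1.0]]
```

Request:
jog_arm(
  moves=[
    [[0.85,-2,2,0,0],[0.85,-2,2,1,0],[0.85,-2,2,2,0],[0.85,-0.8,0.7,2,0],[0.85,0,0,2,0],[0.85,0,0,1,0],[0.85,0,0,0,0]],
  ],
)

```text
clock: 2.4
position: [0.5328, 0.1497, 0.1114]
tcp_rot: [[-0.019, 1.0, -0.006], [1.0, 0.019, -0.003], [-0.002, -0.006, -1.0]]
wrist_force: [-0.4, -0.1, 0.5]
opening: 0.0725
```

```bash
python3 st.py; python3 - <<'E'
from station import manip, viewer
import cv2
for n in ("scene","side","wrist"):
    cv2.imwrite(f"pics/{n}1.png",viewer.capture(n)[:,:,::-1])
a=cv2.imread("pics/scene1.png")[100:275,170:400]; cv2.imwrite("pics/scene1c.png",cv2.resize(a,None,fx=3.4,fy=3.4,interpolation=cv2.INTER_CUBIC))
a=cv2.imread("pics/side1.png")[125:345,185:405]; cv2.imwrite("pics/side1c.png",cv2.resize(a,None,fx=2.7,fy=2.7,interpolation=cv2.INTER_CUBIC))
E
```

```text
t 2.4 chute mm [-187.3   29.6  111.4] turn err 0.0312 F [-0.4 -0.1  0.5] open 72.5 j [  7.  22. -12.  57.  -0.  96.]
tool axes in chute [[-1.0, -0.031, 0.003], [-0.031, 0.999, -0.006], [-0.002, -0.006, -1.0]]
```

View pics/scene1c.png

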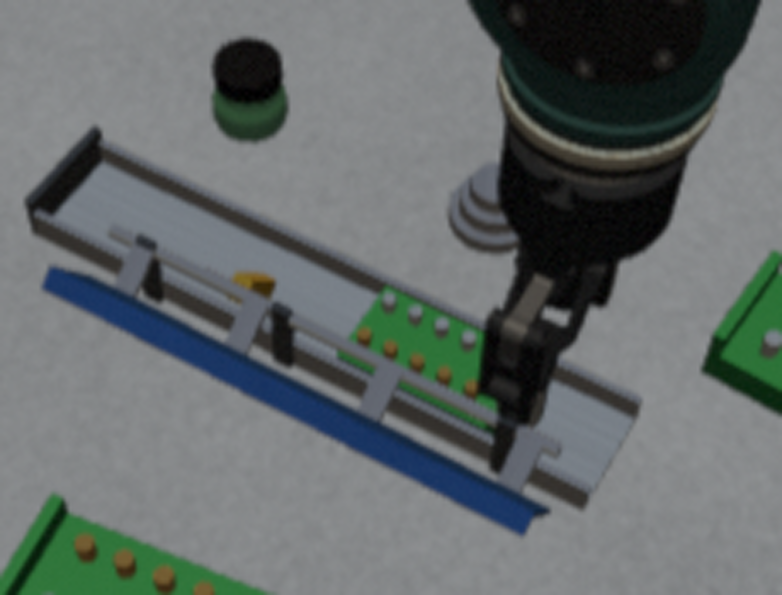

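View pics/side1c.png

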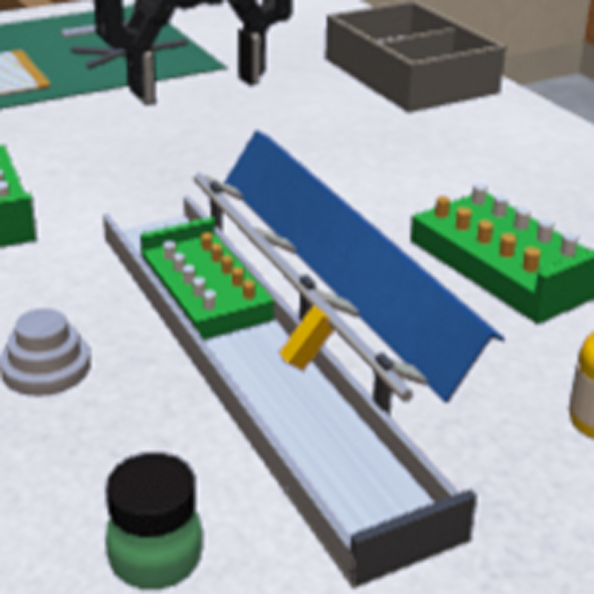

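View pics/wrist1.png

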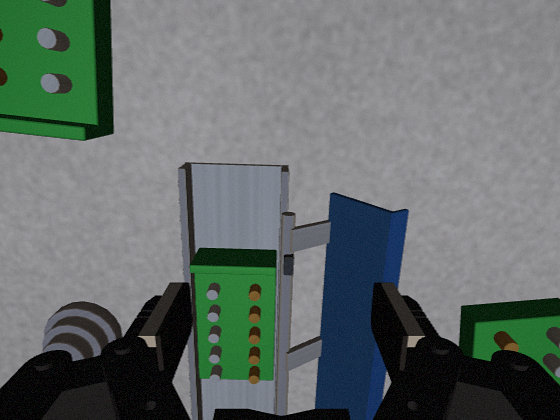

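```bash
cat >> h.py <<'E'
def back(n,uv,z,q):
    m=viewer.camera_model(n); d=m["R"].T@np.linalg.solve(m["intrinsics"],[uv[0],uv[1],1]); o=-m["R"].T@m["t"]
    P=o+d*(z/1000-o[2])/d[2]; c,s=np.cos(q[2]),np.sin(q[2]); e=P[:2]-q[:2]
    return (np.array([c*e[0]+s*e[1],-s*e[0]+c*e[1]])*1000).round(1)
E
python3 - <<'E'
from h import *
q=np.load("q.npy"); m=viewer.camera_model("wrist"); o=-m["R"].T@m["t"]; print("cam",o)
print("entry", back("wrist",(182,167),22,q), back("wrist",(288,167),22,q),"expect -220,-35/35")
for v in (250,271): print(v,[back("wrist",(u,v),z,q).tolist() for u in (192,277) for z in(5,35)])
print("front",back("wrist",(235,378),23,q),back("wrist",(235,378),5,q))
print("post",back("wrist",(289,257),54,q))
for z in (111,116,121,126):
  print(z,proj("side",c2w([[-187,29.6-43,z],[-187,29.6+43,z]],q)).round().tolist(),proj("wrist",c2w([[-187,29.6-36,z],[-187,29.6+36,z]],q)).round().tolist())
a=cv2.imread("pics/side1.png")[100:190,200:320]; cv2.imwrite("pics/side1e.png",cv2.resize(a,None,fx=6,fy=6,interpolation=cv2.INTER_CUBIC))
E
```

```text
cam [0.53310468 0.22886608 0.25662964]
entry [-221.2  -32.4] [-223.2   33.9] expect -220,-35/35
250 [[-157.8, -32.7], [-170.8, -25.4], [-159.7, 28.4], [-172.4, 28.5]]
271 [[-141.1, -33.5], [-156.1, -26.0], [-143.0, 28.9], [-157.7, 28.9]]
front [-61.9  -0.5] [-46.2  -2.8]
post [-176.3   35.6]
111 [[237.0, 168.0], [278.0, 160.0]] [[195.0, 286.0], [362.0, 290.0]]
116 [[237.0, 165.0], [278.0, 157.0]] [[192.0, 291.0], [364.0, 296.0]]
121 [[236.0, 163.0], [278.0, 155.0]] [[189.0, 298.0], [366.0, 302.0]]
126 [[236.0, 160.0], [278.0, 153.0]] [[186.0, 304.0], [369.0, 309.0]]
```

View pics/side1e.png

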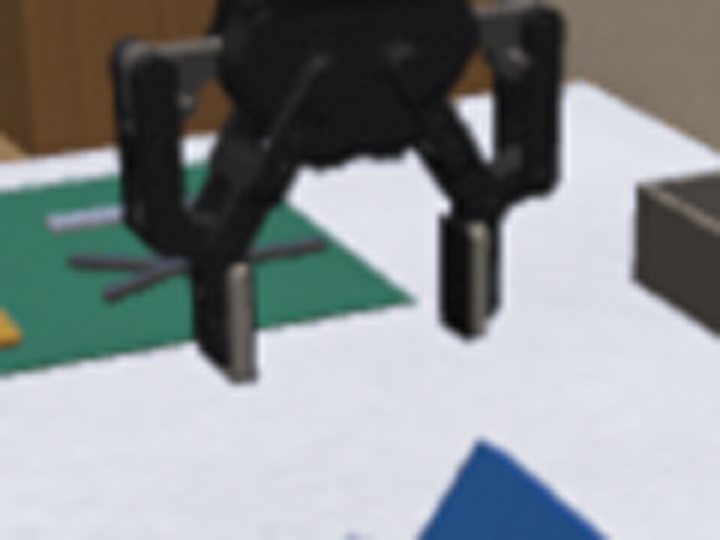

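Request:
jog_arm(
  moves=[
    [[0.85,0.2,-0.45,0,0.03],[0.85,0,0,0,0],[0.85,0,0,0,0]],
  ],
)

```text
clock: 2.8
position: [0.5302, 0.1532, 0.1169]
tcp_rot: [[0.008, 1.0, 0.001], [1.0, -0.008, -0.002], [-0.002, 0.001, -1.0]]
wrist_force: [0.8, -0.0, 0.3]
opening: 0.0724
```

```bash
python3 st.py
```

```text
t 2.8 chute mm [-190.8   27.   116.9] turn err 0.0038 F [ 0.8 -0.   0.3] open 72.4 j [  8.  21. -12.  57.  -0.  98.]
tool axes in chute [[-1.0, -0.004, 0.002], [-0.004, 1.0, 0.001], [-0.002, 0.001, -1.0]]
```

Request:
jog_arm(
  moves=[
    [[0.85,0,-0.1,1.2,0],[0.85,0,0,1.2,0],[0.85,0,0,1,0],[0.85,0,0,1,0],[0.85,0,0,0.8,0],[0.85,0,0,0.4,0],[0.85,0,0,0,0],[0.85,0,0,0,0]],
  ],
)

```text
clock: 3.47
position: [0.5332, 0.1545, 0.064]
tcp_rot: [[-0.003, 1.0, 0.011], [1.0, 0.003, -0.0], [-0.0, 0.011, -1.0]]
wrist_force: [0.3, 0.7, 0.4]
opening: 0.0727
```

```bash
cat > look.py <<'E'
import sys
from h import *
k=sys.argv[1]
for n,(r0,r1,c0,c1,f) in {"scene":(100,275,170,400,3.4),"side":(125,345,185,405,2.7)}.items():
    a=np.ascontiguousarray(viewer.capture(n)[:,:,::-1]); cv2.imwrite(f"pics/{n}{k}.png",a)
    cv2.imwrite(f"pics/{n}{k}c.png",cv2.resize(a[r0:r1,c0:c1],None,fx=f,fy=f,interpolation=cv2.INTER_CUBIC))
E
python3 st.py; python3 look.py 2
```

```text
t 3.47 chute mm [-192.1   29.9   64. ] turn err 0.0152 F [0.3 0.7 0.4] open 72.7 j [  8.  24. -17.  48.  -0.  98.]
tool axes in chute [[-1.0, -0.015, 0.0], [-0.015, 1.0, 0.011], [-0.0, 0.011, -1.0]]
```

View pics/scene2c.png

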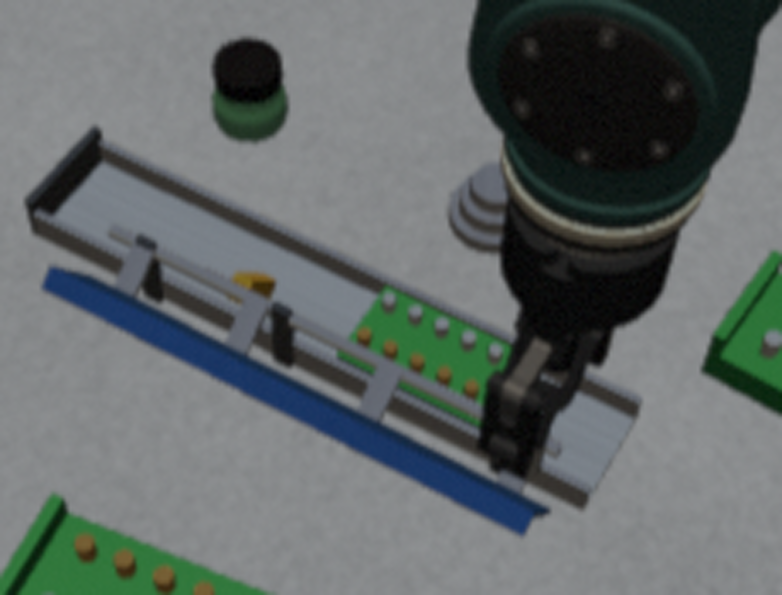

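View pics/side2c.png

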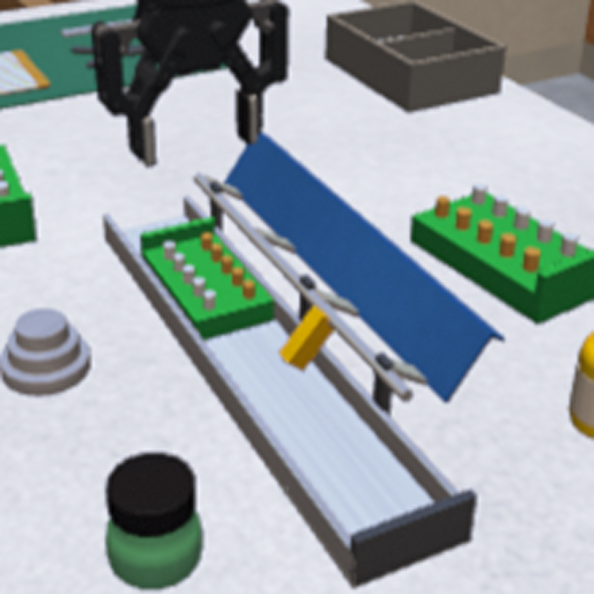

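```bash
python3 st.py; python3 - <<'E'
from h import *
q=np.load("q.npy")
for z in (60,65,70,75,80): print(z,proj("side",c2w([[-192+11,-7,z],[-192+11,-16,z],[-181,66,z]],q)).round(1).tolist())
a=cv2.imread("pics/side2.png")[140:200,210:300]; cv2.imwrite("pics/side2e.png",cv2.resize(a,None,fx=8,fy=8,interpolation=cv2.INTER_CUBIC))
E
```

```text
t 3.57 chute mm [-192.2   30.    64.2] turn err 0.0149 F [-0.7  0.4 -0.3] open 72.6 j [  8.  24. -17.  48.  -0.  98.]
tool axes in chute [[-1.0, -0.015, 0.0], [-0.015, 1.0, 0.011], [-0.0, 0.011, -1.0]]
60 [[242.3, 192.6], [237.9, 193.5], [276.7, 185.2]]
65 [[242.2, 190.2], [237.8, 191.2], [276.7, 183.0]]
70 [[242.1, 187.9], [237.7, 188.8], [276.7, 180.7]]
75 [[242.0, 185.5], [237.5, 186.5], [276.7, 178.4]]
80 [[241.9, 183.2], [237.4, 184.1], [276.7, 176.1]]
```

View pics/side2e.png

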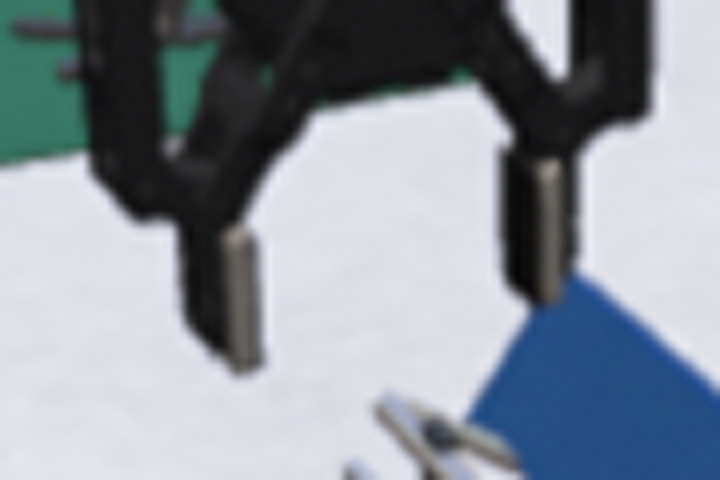

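Request:
jog_arm(
  moves=[
    [[0.85,0,-0.4,0,0.012],[0.85,0,-0.1,0.7,0],[0.85,0,-0.1,0.7,0],[0.85,0,0,0.7,0],[0.85,0,0,0.7,0],[0.85,0,0,0.3,0],[0.85,0,0,0.1,0]],
  ],
)

```text
clock: 4.15
position: [0.5273, 0.1546, 0.03]
tcp_rot: [[0.01, 1.0, 0.013], [1.0, -0.01, 0.0], [0.0, 0.013, -1.0]]
wrist_force: [-1.0, 2.0, 3.0]
opening: 0.0727
```

```bash
python3 st.py; python3 look.py 3
```

```text
t 4.15 chute mm [-192.2   24.1   30. ] turn err 0.0019 F [-1.  2.  3.] open 72.7 j [  8.  25. -21.  43.  -0.  98.]
tool axes in chute [[-1.0, -0.002, -0.0], [-0.002, 1.0, 0.013], [0.0, 0.013, -1.0]]
```

View pics/side3c.png

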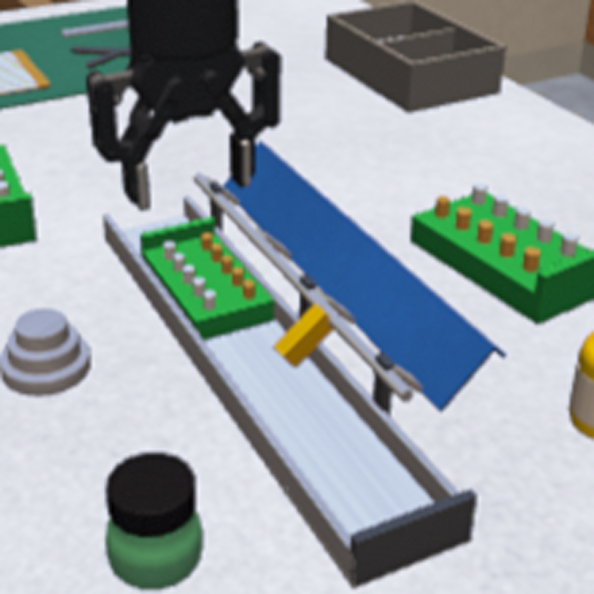

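Request:
jog_arm(
  moves=[
    [[0.85,0,0.15,0.6,0],[0.85,0,0,0.6,0],[0.85,0,0,0.6,0],[0.85,0,0,0.4,0],[0.85,0,0,0.2,0],[0.85,0,0,0.1,0]],
  ],
)

```text
clock: 4.75
position: [0.5144, 0.1547, 0.009]
tcp_rot: [[0.008, 1.0, -0.007], [1.0, -0.008, -0.0], [-0.0, -0.007, -1.0]]
wrist_force: [-6.6, -2.5, 26.2]
opening: 0.0728
```

```bash
python3 st.py; python3 look.py 4
```

```text
t 4.75 chute mm [-192.1   11.2    9. ] turn err 0.0043 F [-6.6 -2.5 26.2] open 72.8 j [  8.  26. -23.  41.   0.  98.]
tool axes in chute [[-1.0, -0.004, 0.0], [-0.004, 1.0, -0.007], [-0.0, -0.007, -1.0]]
```

View pics/side4c.png

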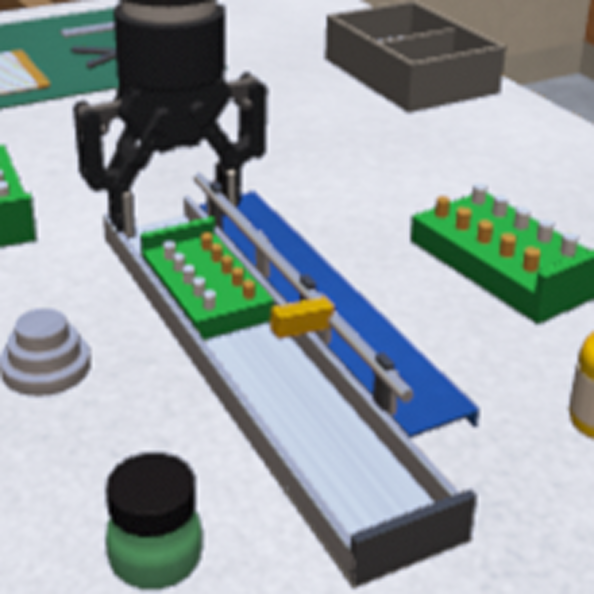

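View pics/scene4c.png

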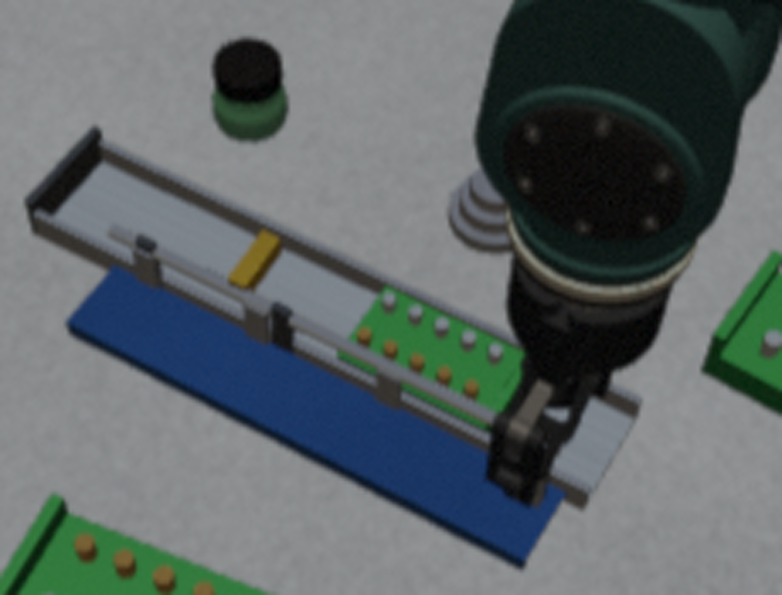

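The gate is fully open: the bar is level and the blade is up at side crop (303,317). However, the hand slid in -y to 11 mm, so I'll bring it back to about y = 26.

Request:
jog_arm(
  moves=[
    [[0.85,0,0.4,-0.2,0],[0.85,0,0.5,-0.1,0],[0.85,0,0.5,0,0],[0.85,0,0.3,0.1,0]],
  ],
)

```text
clock: 5.18
position: [0.523, 0.1546, 0.0144]
tcp_rot: [[0.006, 1.0, -0.019], [1.0, -0.006, -0.0], [-0.0, -0.019, -1.0]]
wrist_force: [-19.3, 0.6, 21.0]
opening: 0.0725
```

```bash
python3 st.py
```

```text
t 5.18 chute mm [-192.1   19.8   14.4] turn err 0.0056 F [-19.3   0.6  21. ] open 72.5 j [  8.  27. -21.  43.   0.  98.]
tool axes in chute [[-1.0, -0.006, 0.0], [-0.006, 1.0, -0.019], [-0.0, -0.019, -1.0]]
```

```bash
python3 look.py 5; python3 - <<'E'
from h import *
a=cv2.imread("pics/side5.png")[140:240,205:305]; cv2.imwrite("pics/side5e.png",cv2.resize(a,None,fx=6,fy=6,interpolation=cv2.INTER_CUBIC))
cv2.imwrite("pics/wrist5.png",viewer.capture("wrist")[:,:,::-1])
E
python3 st.py
```

```text
t 5.33 chute mm [-192.1   20.8   14.2] turn err 0.0055 F [-11.7   1.3  14.7] open 72.6 j [  8.  27. -21.  43.   0.  98.]
tool axes in chute [[-1.0, -0.005, 0.0], [-0.005, 1.0, -0.017], [-0.0, -0.017, -1.0]]
```

View pics/side5e.png

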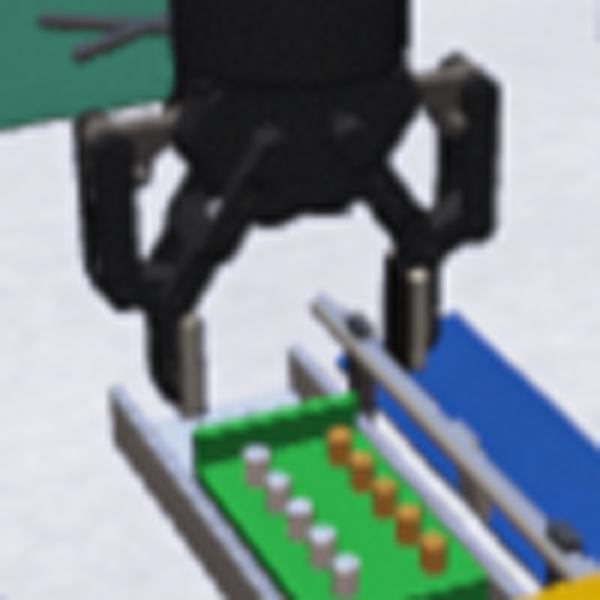

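View pics/wrist5.png

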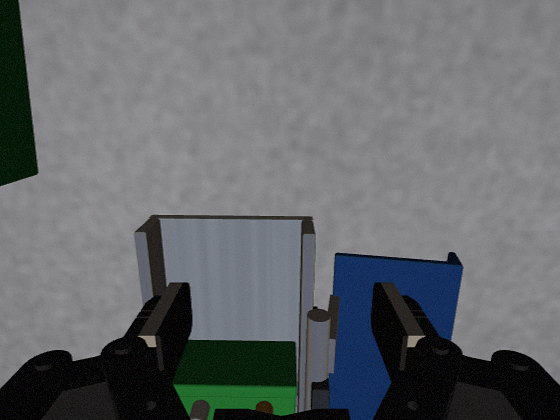

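Request:
jog_arm(
  moves=[
    [[0.85,0,0.5,0.1,0],[0.85,0,0.4,0.2,0],[0.85,0,0.3,0.2,0],[0.85,0,0.2,0.2,0]],
  ],
)

```text
clock: 5.67
position: [0.5358, 0.1547, 0.0091]
tcp_rot: [[0.006, 1.0, -0.02], [1.0, -0.006, 0.0], [-0.0, -0.02, -1.0]]
wrist_force: [-13.8, -0.6, 29.8]
opening: 0.0729
```

```bash
python3 st.py
```

```text
t 5.67 chute mm [-192.4   32.6    9.1] turn err 0.0063 F [-13.8  -0.6  29.8] open 72.9 j [  8.  28. -20.  43.   0.  98.]
tool axes in chute [[-1.0, -0.006, 0.0], [-0.006, 1.0, -0.02], [-0.0, -0.02, -1.0]]
```

Request:
jog_arm(
  moves=[
    [[0.85,0,-0.3,0,0],[0.85,0,-0.3,0,0],[0.85,0,0,0,0]],
  ],
)

```text
clock: 5.92
position: [0.5329, 0.155, 0.0113]
tcp_rot: [[0.006, 1.0, -0.013], [1.0, -0.006, 0.0], [0.0, -0.013, -1.0]]
wrist_force: [-1.9, -1.6, 5.7]
opening: 0.0724
```

```bash
python3 st.py
```

```text
t 5.92 chute mm [-192.6   29.6   11.3] turn err 0.0061 F [-1.9 -1.6  5.7] open 72.4 j [  8.  27. -20.  43.   0.  98.]
tool axes in chute [[-1.0, -0.006, -0.0], [-0.006, 1.0, -0.013], [0.0, -0.013, -1.0]]
```

Request:
jog_arm(
  moves=[
    [[0.85,-0.4,-0.3,0.15,0],[0.85,-0.4,-0.2,0.1,0],[0.85,-0.4,0,0.1,0],[0.85,-0.4,0,0.05,0]],
  ],
)

```text
clock: 6.25
position: [0.5301, 0.1406, 0.0094]
tcp_rot: [[0.003, 1.0, -0.007], [1.0, -0.003, 0.006], [0.006, -0.007, -1.0]]
wrist_force: [0.0, 6.6, 10.8]
opening: 0.0726
```

```bash
python3 st.py; python3 look.py 6
```

```text
t 6.25 chute mm [-178.2   27.1    9.4] turn err 0.0089 F [ 0.   6.6 10.8] open 72.6 j [  6.  27. -22.  42.   0.  96.]
tool axes in chute [[-1.0, -0.009, -0.006], [-0.009, 1.0, -0.007], [0.006, -0.007, -1.0]]
```

View pics/side6c.png

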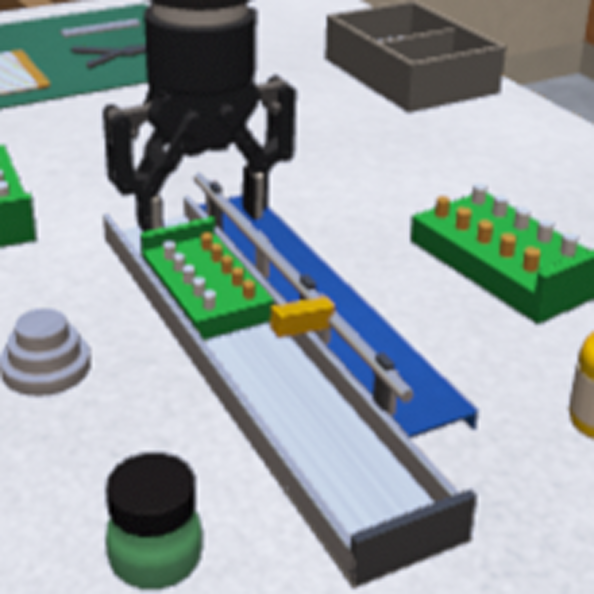

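Request:
jog_arm(
  moves=[
    [[0.85,-0.5,-0.05,0.08,0.005],[0.85,-0.5,0,0.08,0.005],[0.85,-0.5,0,0.08,0],[0.85,-0.5,0,0.08,0],[0.85,-0.5,0,0.08,0],[0.85,-0.5,0,0.08,0]],
  ],
)

```text
clock: 6.85
position: [0.5323, 0.1162, 0.009]
tcp_rot: [[0.009, 1.0, 0.002], [1.0, -0.009, 0.024], [0.024, 0.002, -1.0]]
wrist_force: [-5.2, 17.1, 20.0]
opening: 0.0728
```

```bash
python3 st.py; python3 look.py 7
```

```text
t 6.85 chute mm [-153.9   29.5    9. ] turn err 0.0028 F [-5.2 17.1 20. ] open 72.8 j [  3.  26. -23.  40.   1.  94.]
tool axes in chute [[-1.0, -0.003, -0.024], [-0.003, 1.0, 0.002], [0.024, 0.002, -1.0]]
```

View pics/side7c.png

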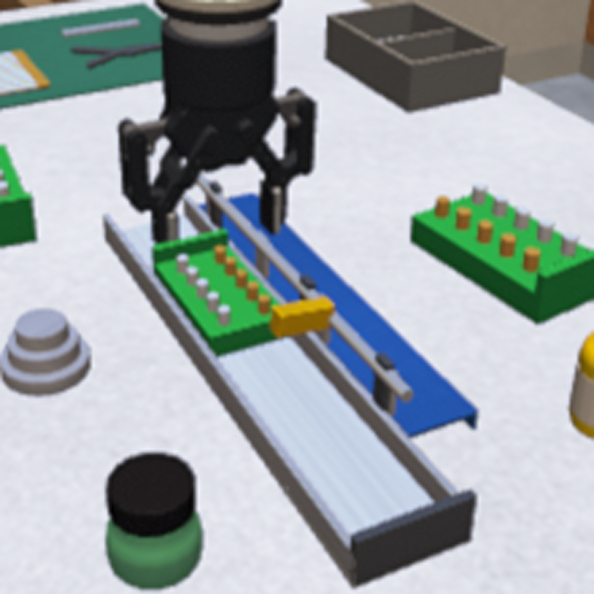

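Request:
jog_arm(
  moves=[
    [[0.85,-0.7,-0.15,0.04,0],[0.85,-0.7,-0.1,0.04,0],[0.85,-0.7,-0.05,0.04,0],[0.85,-0.7,0,0.04,0],[0.85,-0.7,0,0.04,0],[0.85,-0.7,0,0.04,0]],
  ],
)

```text
clock: 7.45
position: [0.5317, 0.0777, 0.009]
tcp_rot: [[0.005, 1.0, 0.011], [0.999, -0.005, 0.038], [0.038, 0.011, -0.999]]
wrist_force: [-1.3, 10.8, 13.8]
opening: 0.0728
```

```bash
python3 st.py; python3 look.py 8
```

```text
t 7.45 chute mm [-115.4   29.4    9. ] turn err 0.007 F [-1.3 10.8 13.8] open 72.8 j [ -2.  25. -25.  39.   2.  89.]
tool axes in chute [[-0.999, -0.007, -0.038], [-0.007, 1.0, 0.011], [0.038, 0.011, -0.999]]
```

View pics/side8c.png

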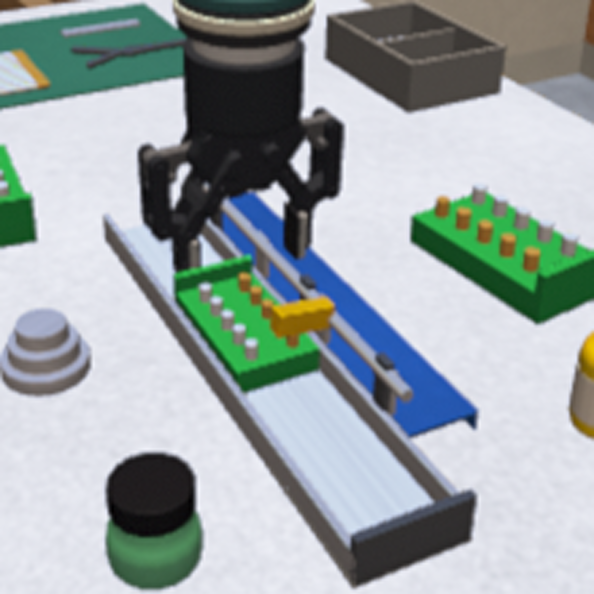

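Request:
jog_arm(
  moves=[
    [[0.85,-0.9,-0.15,0.03,0.005],[0.85,-0.9,-0.1,0.02,0],[0.85,-0.9,-0.1,0.02,0],[0.85,-0.9,-0.05,0.02,0],[0.85,-0.9,-0.05,0.02,0],[0.85,-0.9,0,0.02,0]],
  ],
)

```text
clock: 8.05
position: [0.5294, 0.0266, 0.0087]
tcp_rot: [[0.006, 1.0, 0.02], [0.999, -0.007, 0.052], [0.052, 0.02, -0.998]]
wrist_force: [-1.2, 10.7, 13.9]
opening: 0.0728
```

```bash
python3 st.py; python3 look.py 9
```

```text
t 8.05 chute mm [-64.2  27.7   8.7] turn err 0.0054 F [-1.2 10.7 13.9] open 72.8 j [ -8.  25. -26.  38.   3.  83.]
tool axes in chute [[-0.999, -0.005, -0.052], [-0.006, 1.0, 0.02], [0.052, 0.02, -0.998]]
```

View pics/side9c.png

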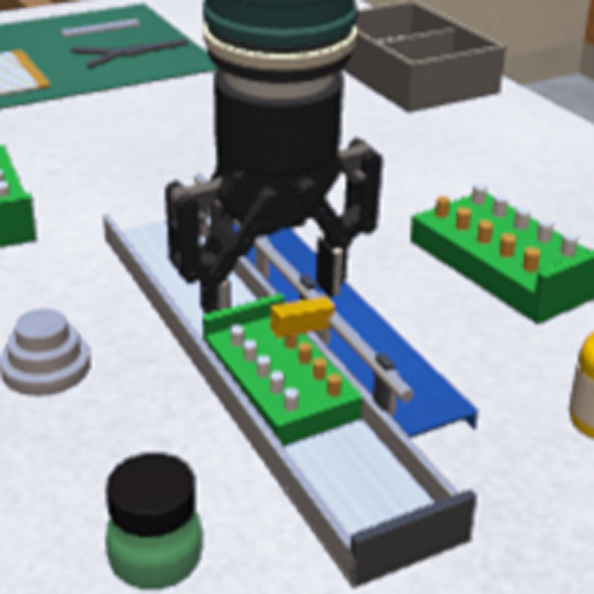

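Request:
jog_arm(
  moves=[
    [[0.85,-0.9,-0.15,0.01,0.005],[0.85,-0.9,-0.15,0.01,0],[0.85,-0.9,-0.1,0.01,0],[0.85,-0.9,-0.05,0.01,0],[0.85,-0.9,-0.05,0.01,0]],
  ],
)

```text
clock: 8.57
position: [0.5271, -0.0167, 0.0087]
tcp_rot: [[0.008, 1.0, 0.03], [0.998, -0.01, 0.062], [0.062, 0.029, -0.998]]
wrist_force: [0.6, 12.6, 14.2]
opening: 0.0725
```

```bash
python3 st.py; python3 look.py 10
```

```text
t 8.57 chute mm [-20.9  25.9   8.7] turn err 0.0025 F [ 0.6 12.6 14.2] open 72.5 j [-13.  24. -27.  38.   4.  78.]
tool axes in chute [[-0.998, -0.002, -0.062], [-0.004, 1.0, 0.029], [0.062, 0.029, -0.998]]
```

View pics/side10c.png

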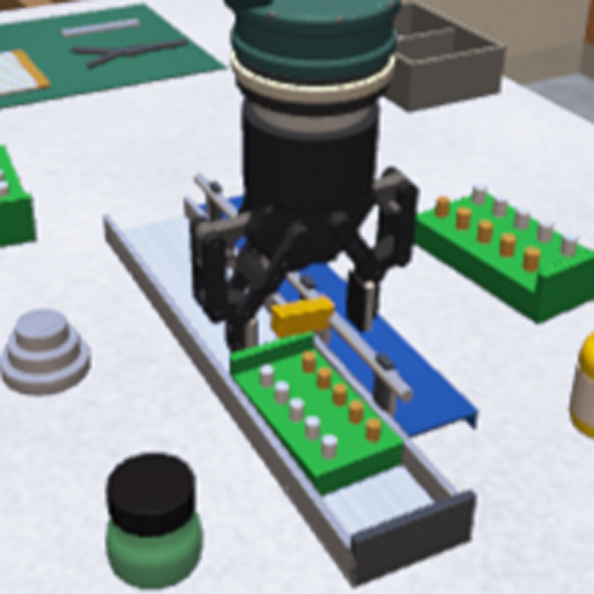

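View pics/scene10c.png

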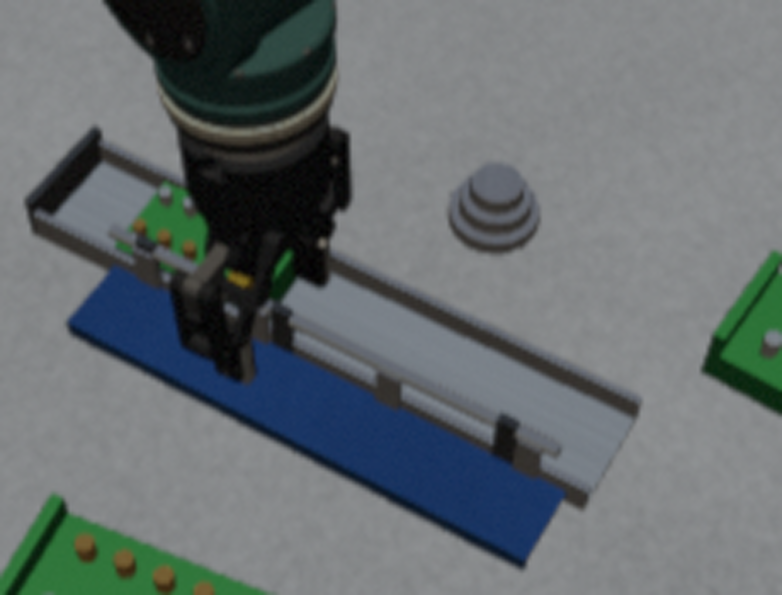

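Request:
jog_arm(
  moves=[
    [[0.85,-0.9,-0.05,0,0.002],[0.85,-0.9,-0.05,0,0],[0.85,-0.8,-0.05,0,0],[0.85,-0.7,-0.05,0,0],[0.85,-0.6,-0.05,0,0]],
  ],
)

```text
clock: 9.08
position: [0.5266, -0.0537, 0.0087]
tcp_rot: [[0.007, 0.999, 0.039], [0.997, -0.01, 0.073], [0.073, 0.038, -0.997]]
wrist_force: [2.7, 11.1, 12.1]
opening: 0.0724
```

```bash
python3 st.py; python3 look.py 11
```

```text
t 9.08 chute mm [16.1 25.9  8.7] turn err 0.0019 F [ 2.7 11.1 12.1] open 72.4 j [-17.  25. -27.  38.   5.  73.]
tool axes in chute [[-0.997, -0.002, -0.073], [-0.005, 0.999, 0.038], [0.073, 0.038, -0.997]]
```

View pics/side11c.png

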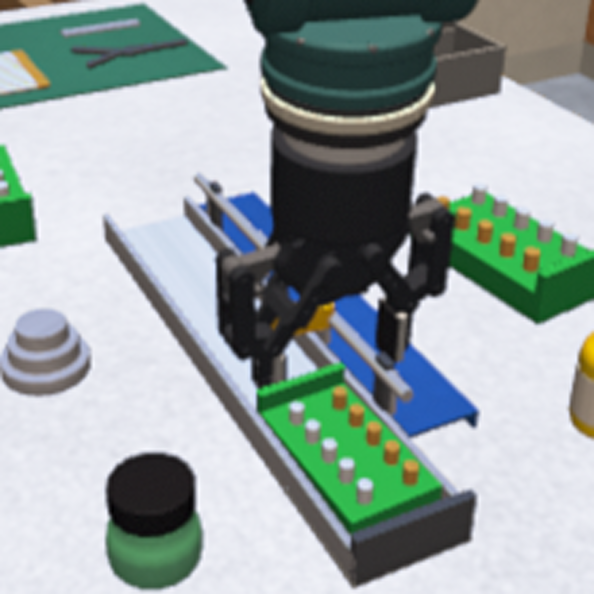

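Request:
jog_arm(
  moves=[
    [[0.85,-0.4,-0.05,0,0],[0.85,-0.4,-0.05,0,0],[0.85,-0.4,-0.05,0,0]],
  ],
)

```text
clock: 9.43
position: [0.5263, -0.0651, 0.0086]
tcp_rot: [[0.007, 0.999, 0.043], [0.997, -0.01, 0.077], [0.078, 0.042, -0.996]]
wrist_force: [3.5, 9.1, 10.2]
opening: 0.0726
```

```bash
python3 st.py
```

```text
t 9.43 chute mm [27.5 25.7  8.6] turn err 0.0022 F [ 3.5  9.1 10.2] open 72.6 j [-19.  25. -27.  38.   5.  72.]
tool axes in chute [[-0.997, -0.002, -0.078], [-0.005, 0.999, 0.042], [0.078, 0.042, -0.996]]
```

Request:
jog_arm(
  moves=[
    [[0.85,-0.3,-0.05,0,0],[0.85,-0.3,-0.05,0,0]],
  ],
)

```text
clock: 9.6
position: [0.5262, -0.0686, 0.0089]
tcp_rot: [[0.005, 0.999, 0.047], [0.996, -0.009, 0.085], [0.086, 0.046, -0.995]]
wrist_force: [8.4, 35.8, 13.2]
opening: 0.0723
```

```bash
python3 st.py; python3 look.py 12;  python3 - <<'E'
from h import *
a=cv2.imread("pics/side12.png")[240:345,270:370]; cv2.imwrite("pics/side12e.png",cv2.resize(a,None,fx=5.5,fy=5.5,interpolation=cv2.INTER_CUBIC))
E
```

```text
t 9.6 chute mm [31.  25.7  8.9] turn err 0.0028 F [ 8.4 35.8 13.2] open 72.3 j [-19.  25. -27.  38.   6.  71.]
tool axes in chute [[-0.996, -0.003, -0.086], [-0.007, 0.999, 0.046], [0.086, 0.046, -0.995]]
```

View pics/side12e.png

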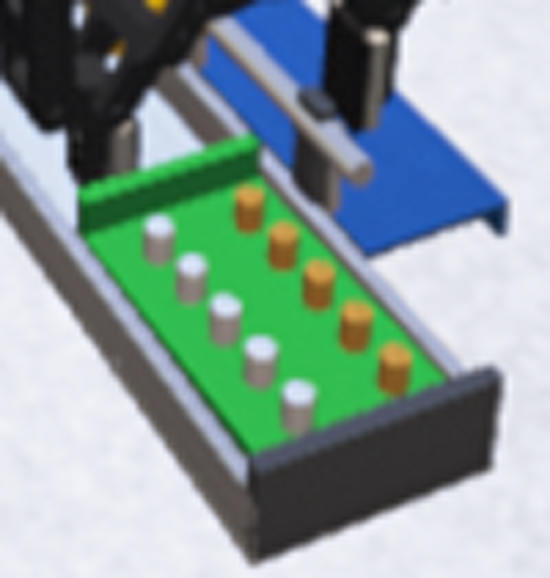

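View pics/scene12c.png

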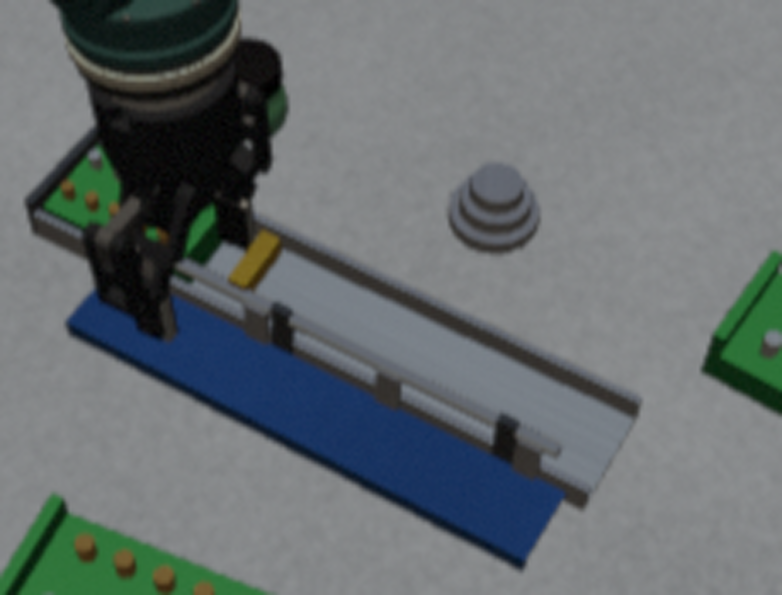

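Request:
jog_arm(
  moves=[
    [[0.85,0.3,0,0.05,0],[0.85,0.3,0,0,0],[0.85,0,0,0,0]],
  ],
)

```text
clock: 9.95
position: [0.5268, -0.0625, 0.0094]
tcp_rot: [[0.006, 0.999, 0.049], [0.996, -0.01, 0.086], [0.087, 0.048, -0.995]]
wrist_force: [0.6, 2.0, 4.3]
opening: 0.072
```

```bash
python3 st.py
```

```text
t 9.95 chute mm [24.9 26.2  9.4] turn err 0.002 F [0.6 2.  4.3] open 72.0 j [-19.  24. -27.  38.   6.  72.]
tool axes in chute [[-0.996, -0.002, -0.087], [-0.006, 0.999, 0.048], [0.087, 0.048, -0.995]]
```

Request:
jog_arm(
  moves=[
    [[0.85,0.08,0.08,-0.6,0],[0.85,0.08,0.08,-0.8,0],[0.85,0.1,0.1,-1,0],[0.85,0.1,0.1,-1,0],[0.85,0.1,0.1,-1,0],[0.85,0.1,0.1,-1,0]],
  ],
)

```text
clock: 10.45
position: [0.5268, -0.062, 0.0659]
tcp_rot: [[0.007, 0.999, 0.042], [0.996, -0.011, 0.088], [0.088, 0.041, -0.995]]
wrist_force: [0.1, -0.1, -0.6]
opening: 0.0726
```

```bash
python3 st.py
```

```text
t 10.45 chute mm [24.4 26.1 65.9] turn err 0.0013 F [ 0.1 -0.1 -0.6] open 72.6 j [-19.  21. -22.  47.   6.  72.]
tool axes in chute [[-0.996, -0.001, -0.088], [-0.005, 0.999, 0.041], [0.088, 0.041, -0.995]]
```

Free of contact. I'll lift further and move back towards the entry so the cameras can see.

Request:
jog_arm(
  moves=[
    [[0.85,0.2,0.1,-2,0],[0.85,0.3,0.1,-3,0],[0.85,0.3,0.1,-3,0],[0.85,1,0.1,-3,0],[0.85,2,0,-1,0],[0.85,3,0,0,0],[0.85,3,0,0,0],[0.85,3,0,0,0],[0.85,3,0,0,0],[0.85,3,0,0,0],[0.85,2,0,0,0],[0.85,0,0,0,0],[0.85,0,0,0,0]],
  ],
)

```text
clock: 11.53
position: [0.5227, 0.1406, 0.2198]
tcp_rot: [[0.012, 0.999, 0.04], [0.996, -0.016, 0.086], [0.087, 0.039, -0.995]]
wrist_force: [-0.9, -0.3, 0.4]
opening: 0.0728
```

```bash
python3 st.py; python3 look.py 13
```

```text
t 11.53 chute mm [-178.1   19.6  219.8] turn err -0.0035 F [-0.9 -0.3  0.4] open 72.8 j [ 4. 15. -5. 67.  5. 95.]
tool axes in chute [[-0.996, 0.004, -0.086], [0.0, 0.999, 0.039], [0.087, 0.039, -0.995]]
```

View pics/side13c.png

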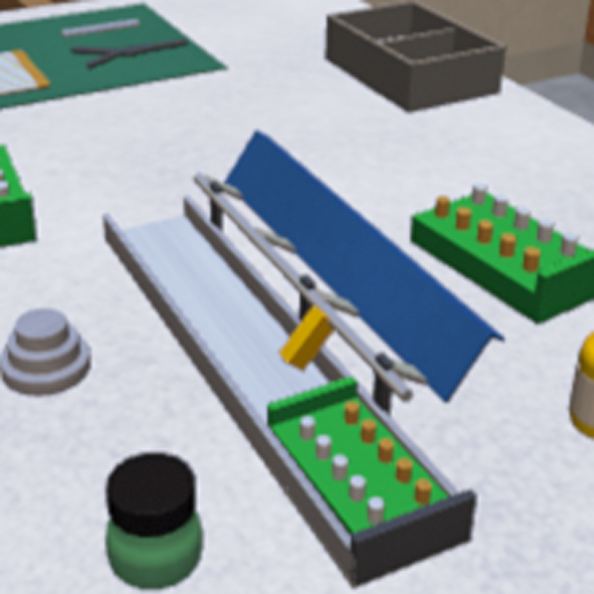

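View pics/scene13c.png

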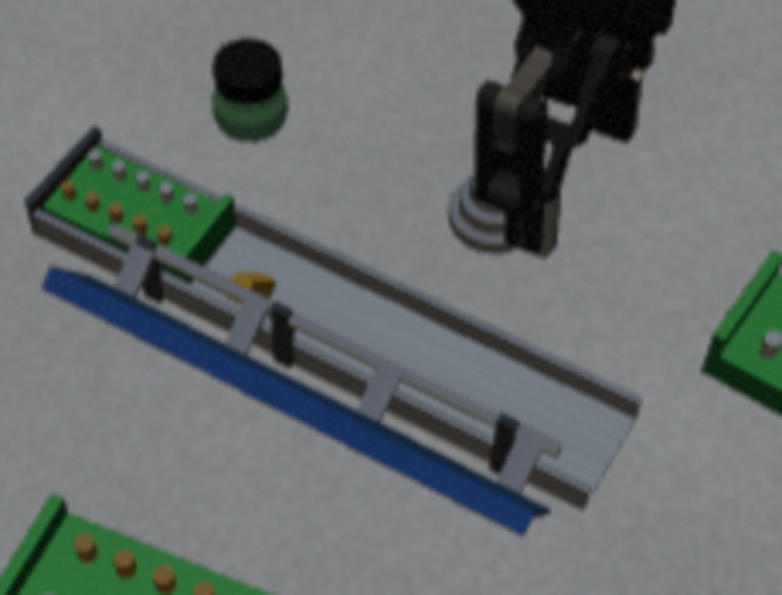

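View pics/scene13.png

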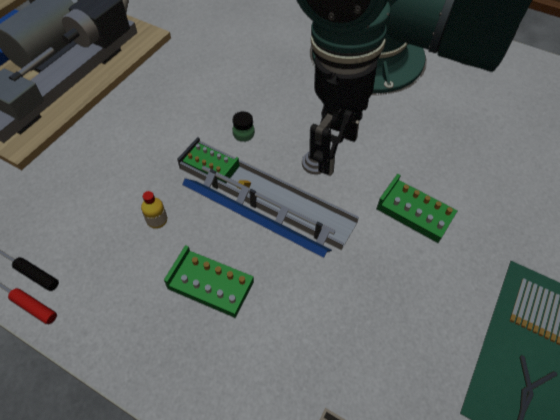

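The rack is at the end stop (scene crop 35–235, 150–260), the gate is shut behind it, and the bystanders are at their old pixels. I'll check the seating close up.

```bash
python3 - <<'E'
from h import *
q=np.load("q.npy")
a=cv2.imread("pics/scene13.png")[130:200,170:260]; a=cv2.resize(a,None,fx=8,fy=8,interpolation=cv2.INTER_CUBIC)
for x,z in((45,35),(145,23)):
    p=((proj("scene",c2w([[x,-28,z],[x,28,z]],q))-(170,130)+.5)*8).astype(int); cv2.line(a,p[0].tolist(),p[1].tolist(),(0,0,255),1)
cv2.imwrite("pics/s13e.png",a)
b=cv2.imread("pics/side13.png").astype(int);b0=cv2.imread("pics/side0.png").astype(int)
d=(abs(b-b0).max(2)>40).astype('uint8'); n,l,s,_=cv2.connectedComponentsWithStats(d); print([x.tolist() for x in s[1:] if x[4]>15])
E
```

```text
[[22, 0, 57, 80, 2635], [208, 0, 85, 106, 4876], [237, 205, 50, 47, 1330], [284, 264, 67, 59, 2008]]
```

View pics/s13e.png

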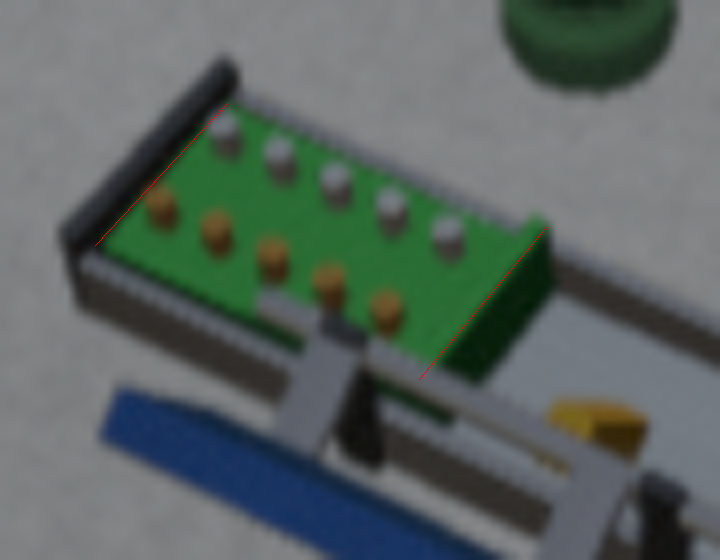

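```bash
python3 -c "
from station import sign_off
print(sign_off())"
```

```text
the job is handed in; nothing more can be done
None
```

I fed the rack home and handed the job in at about 11.5 s of the 48 s limit. One fingertip held the foot-bar down, with the gate looking fully open. The other pushed the rack past the gate until the push force rose to about 36 N at the end stop. I then backed off 6 mm, lifted away and let the gate spring shut behind the rack.

**Last checks:**
- **Rack:** the pictures show its front flush with the end stop, and its rear within about 2 mm of where it should be.
- **Gate:** it looks shut again, and in no picture did it look as if it touched the rack.
- **Bystanders:** comparing the side pictures before and after, only the rack and arm had changed. The oil bottle is in the right place in the scene picture too.
- **Robot:** the wrist reads about 0 N, with the arm clear above the entry end.

**Departures:**
- While first pressing the bar, the hand slid about 15 mm towards the chute wall, and the pushing finger may have brushed it. I corrected this before the finger reached the rack.
- The tool leaned about 5° during the push, with no visible effect on the result.
- The highest wrist force I read, after each set of moves, was about 39 N against the 120 N limit.

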